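# Load the punch carousel and index it one click

### The arm

A 6-joint arm with a two-finger parallel gripper is mounted at the origin on the work surface. World frame = base frame: x ahead of the robot, y to its left, z up, the work surface at z = 0. Lengths are in m, angles in rad, forces in N, time in s.
With the tool pointing down it reaches from about 0.225 to 0.875 m from the base axis. Payload 3.4 kg.
Tool frame: the origin (TCP) lies at the very end of the fingers, on their centre line; the grasp point (between the pads) lies behind it (manip.grasp_offset is the z of the grasp point in the tool frame, in m); z points along the fingers, y is the line along which they close (so a half turn about z gives the same grasp; the last joint's range is limited). The gripper opens to 85 mm and grips with 20 to 120 N. Pads are 22 mm wide; open, the fingers measure 114 mm over their backs; the gripper's body (76 mm by 85 mm) begins 54 mm behind the grasp point. The pads swing forward as they close: fully open they stand 13 mm farther back than shut.
Start: joints at [-1.337, 0.276, 1.505, -0, 1.361, -0.121], TCP at [0.2, -0.539, 0.231] pointing down, gripper open.
Joint ranges: [-2.89, 2.89], [-0.75, 2.08], [0.22, 2.7], [-1.18, 4.32], [0.11, 2.71], [-2.7, 2.7]. Speed limits (rad/s): [2.57, 2.57, 3.14, 3.14, 3.14, 3.14].

### API

Orientations are given as a unit quaternion [w, x, y, z].
In Python, from rig import manip gives the robot as it stands.
- The arm moves only by the shell command python3 -m pendant 'ROWS' [FORCE]. ROWS is JSON, a list of rows, each an object of numbers: "dx", "dy", "dz": the shift along the tool's x, y, z in m; "rx", "ry", "rz": the turn, a rotation vector about the tool's x, y, z in degrees; "hand": the finger opening in m, from 0 to 0.0854. In form: [{"dx": .., "dy": .., "dz": .., "rx": .., "ry": .., "rz": .., "hand": ..}, ...]. A call has 1 to 12 rows; each row shifts and turns the commanded pose from where the row before left it, along the tool's axes as they then stand; what a row does not reach is not made up. A row lasts 1/12 s, in which the tool goes at most 41.7 mm and 7.16 degrees, less where a joint would pass 70% of its speed; a pose out of reach is approached as far as the arm can. A call is refused whole if a number of a shift passes 0.0417 or a number of a turn 7.16, either way. A call with a gripper value outside its range is refused whole. The fingers move at their own pace and stop on an object; FORCE is the grip in N (left out, the last holds). Time passes only in rows, so rows that do not move let the fingers close. It gives the time, the measured TCP pose, the force, the opening and the grip force at its end, in the units of the state.
- manip.get_state(): the state, without advancing time (a new reading comes with each control period).
- manip.get_image(name): name is "side" or "top" or "wrist"; returns a dict with "frame" (384x512x3 uint8, red, green, blue), "fx", "fy", "cx", "cy" (pixels), "distortion" ([k1, k2, p1, p2, k3] as OpenCV has them; the pictures are not rectified), "position" and "attitude" of the camera in the world; the wrist camera has in their place "mount" (4x4, takes a point from camera to tool coordinates, whose origin is the TCP and whose axes are the flange's). Camera axes: x right, y up, looking along -z (the intrinsics and any distortion apply to the point x, -y, -z); pixel columns grow to the right and rows downward; lengths in m; the calibration is good to about 2 mm. A picture is of the moment at which its call begins: read the wrist's pose just before it. There is no depth.
- manip.sign_off(): hands the job in; it is judged then, once.
The state is a dict: "clock": time; "qpos": joint angles; "qd": joint speeds; "effort": joint torques, N m; "position": TCP position; "ee_rot": TCP orientation; "contact_force": force on the tool from outside, world axes, zero at the start; "moment": the same for the moment, N m; "width": finger opening in m; "gripper_force": force on a finger pad.
Only numpy, scipy, OpenCV 4.12 (cv2) and the standard library are available. Lean on these libraries where they do the work, as an engineer would, in place of code of your own. Each camera call takes 0.05 s, during which the arm holds its last target. There are 200 camera calls.

### The job

Take the red-handled carving punch from the wooden stand and load it into the empty pocket at the carousel's yellow pointer, pressing it down firmly but gently until the stiff seat inside is fully home. Then turn the carousel (its black-capped post serves as the handle) just one click counter-clockwise, seen from above, so that the next empty pocket comes to the pointer. Never press the punch into the carousel with more than 30 N, and leave the other things where they are.

Things in the scene. Friction and masses are not known exactly. Their poses are not given: they have to be found in the camera images.
- punch_red: Carving punch, red handle, upright, tip down in one of the stand's three holes (which one varies). Round steel shank 14 mm in diameter, 50 mm long, with a tapered nose (9 mm at the tip, full width 4 mm up); round handle 26 mm in diameter from 50 to 115 mm above the tip. 80 to 150 g. Origin: centre of the tip; z up along the punch. In the stand its tip is 5 mm above the table.
- stand: Fixed wooden block 56 x 206 x 45 mm with three loose holes (17 mm wide, 40 mm deep) in a row along its own y axis, 75 mm apart, one punch in each. Origin: centre of its underside, on the table.
- changer: Indexing carousel: fixed grey base, yellow pointer at its own -x side (yaw varies). On it turns a wheel with six 40 mm square wooden blocks 78 mm from the axis, 60 degrees apart, tops 80 mm above the table. Four carry punches fixed to the wheel (tops 157 mm high); the one at the pointer and the next one clockwise from it are empty. Origin: on the vertical wheel axis, at table height.
- pocket (a point): Centre of the mouth of the empty pocket that starts at the pointer, level with its block's top (80 mm above the table); turns with the wheel. Round bore 16 mm in diameter with a 3 mm chamfer at the mouth. Its floor is a sliding seat hidden in the bore, 20 to 38 mm below the mouth when up (shimmed differently each time, not measured).
- seat (a joint): Stiff sliding seat at the floor of that pocket (m): 0 up, 0.006 fully home against its hard stop. It slides down under about 8 N and stays wherever it is left; at the stop the force rises steeply. Lost from sight in the bore, it must be felt: about 8 N while it slides, more than 12 N once home. The punch's own weight does not move it.
- carousel (a joint): Angle of the wheel (rad), 0 at the start, growing counter-clockwise seen from above. It rests in clicks 1.047 rad (60 degrees) apart: the detent resists with up to about 0.8 N m (7 N at the post) in the first quarter of a click, and past the half (0.52 rad) pulls on to 1.047. The next clicks beyond feel the same, so do not push on.
- post_top (a point): Centre of the top of the upright turning post fixed to the wheel, 118 mm from the axis, top 138 mm above the table. Black cap 16 mm in diameter, 30 mm tall, on a steel pin 12 mm in diameter that reaches down to an arm 34 mm above the table. Starts 90 degrees clockwise from the pocket. Free all round: grip it from above or push it sideways.
- punch_blue: Carving punch like the red one (same sizes, origin at the tip) but with a blue handle; a bystander in the same stand.
- punch_yellow: Carving punch like the red one (same sizes, origin at the tip) but with a yellow handle; a bystander in the same stand.
- mallet: Carver's wooden mallet standing on its head, 72 mm across, 220 mm tall; a bystander beyond the task's things. Origin: centre of its underside.
- bird: Small green carved bird on a wooden foot, about 100 mm long, 76 mm tall; a bystander.
- shell: Carved wooden scallop dome, 94 mm across, 35 mm tall; a bystander.
- sanding_block: Cork sanding block 100 x 60 x 32 mm; a bystander.
- wax_jar: Jar of wax 72 mm across, 70 mm tall; a bystander.
- brush: Brush lying flat; a bystander.

How it is judged:
By the outcome, as a careful person would: the job done as asked, in the order asked, and still so for the second after the job is handed in, with the robot touching nothing.
It also fails if it takes over 72 s, if anything falls off the work surface, if the arm or the gripper's body presses on something with over 40 N, if the wrist force passes 120 N, or if a joint passes its speed limit or range.

## Working session

There is one attempt and no reset: what is moved stays moved. The work goes in short steps, Python scripts to look and compute and a shell command to move; the robot and the scene stay as the last step left them, time stands still between calls to the robot, and variables do not carry over. Pictures are saved under pics/ and viewed, at most 10 in all, crops included, and the job is handed in when it is done.

```bash
mkdir -p pics && cat > h.py <<'E'
import numpy as np, cv2
from rig import manip
from scipy.spatial.transform import Rotation as R
def q2m(q): return R.from_quat([q[1],q[2],q[3],q[0]]).as_matrix()
def grab(n):
    s=manip.get_state(); im=manip.get_image(n)
    if 'mount' in im:
        T=np.eye(4);T[:3,:3]=q2m(s['ee_rot']);T[:3,3]=s['position'];T=T@np.array(im['mount'])
    else:
        T=np.eye(4);a=np.array(im['attitude']);T[:3,:3]=q2m(a) if a.size==4 else a.reshape(3,3);T[:3,3]=im['position']
    im['T']=T; return im
def K(im): return np.array([[im['fx'],0,im['cx']],[0,im['fy'],im['cy']],[0,0,1.]])
def ray(im,uv):
    p=cv2.undistortPoints(np.array(uv,float).reshape(-1,1,2),K(im),np.array(im['distortion'],float))[:,0]
    d=np.c_[p[:,0],-p[:,1],-np.ones(len(p))]@im['T'][:3,:3].T
    return im['T'][:3,3],d
def onz(im,uv,z):
    o,d=ray(im,uv); return o+d*((z-o[2])/d[:,2])[:,None]
def proj(im,P):
    P=(np.atleast_2d(P)-im['T'][:3,3])@im['T'][:3,:3]
    return cv2.projectPoints(P*[1,-1,-1],np.zeros(3),np.zeros(3),K(im),np.array(im['distortion'],float))[0][:,0]
def save(im,n): cv2.imwrite('pics/'+n+'.png',cv2.cvtColor(im['frame'],cv2.COLOR_RGB2BGR))
E
python3 - <<'E'
from h import *
import pickle
o={}
fr=[]
for n in('top','side'):
    im=grab(n);o[n]=im;fr.append(im['frame']);print(n,im['T'].round(3).tolist(),im['fx'],im['distortion'])
    cv2.imwrite(f'pics/{n}0.png',cv2.resize(cv2.cvtColor(im['frame'],4),(800,600),interpolation=cv2.INTER_CUBIC))
pickle.dump(o,open('o.pkl','wb'))
print(manip.get_state(),manip.grasp_offset)
E
```

```text
top [[0.014, 0.995, -0.096, 0.451], [-1.0, 0.013, -0.009, 0.02], [-0.008, 0.096, 0.995, 1.122], [0.0, 0.0, 0.0, 1.0]] 371.6195851238892 [-0.00635499  0.          0.          0.          0.        ]
side [[-0.837, 0.309, -0.451, 0.054], [-0.547, -0.506, 0.667, 0.739], [-0.022, 0.805, 0.593, 0.72], [0.0, 0.0, 0.0, 1.0]] 354.16890347192236 [-0.0001766  0.         0.         0.         0.       ]
{'clock': 0.1, 'qpos': array([-1.33701712e+00,  2.76564469e-01,  1.50602837e+00,  8.69447121e-06,
        1.36069203e+00, -1.21031186e-01]), 'qd': array([-7.70814808e-04, -1.81905037e-03, -4.07169846e-03, -3.71351220e-05,
        4.94932037e-04,  5.35616211e-04]), 'effort': array([ 1.17325308e-03, -4.17700446e+01, -2.46405190e+01, -1.06498533e-04,
        5.83402987e-03, -7.52495026e-06]), 'position': array([ 0.19963243, -0.53872612,  0.23049885]), 'ee_rot': array([-8.45000362e-04,  9.84304735e-01,  1.76475133e-01, -4.34289544e-05]), 'contact_force': array([-0.42502329,  0.16442795, -0.20598142]), 'moment': array([-0.00761662,  0.02909653,  0.01413483]), 'gripper_force': 0.0, 'width': 0.08517875119382863} -0.0187
```

View pics/top0.png

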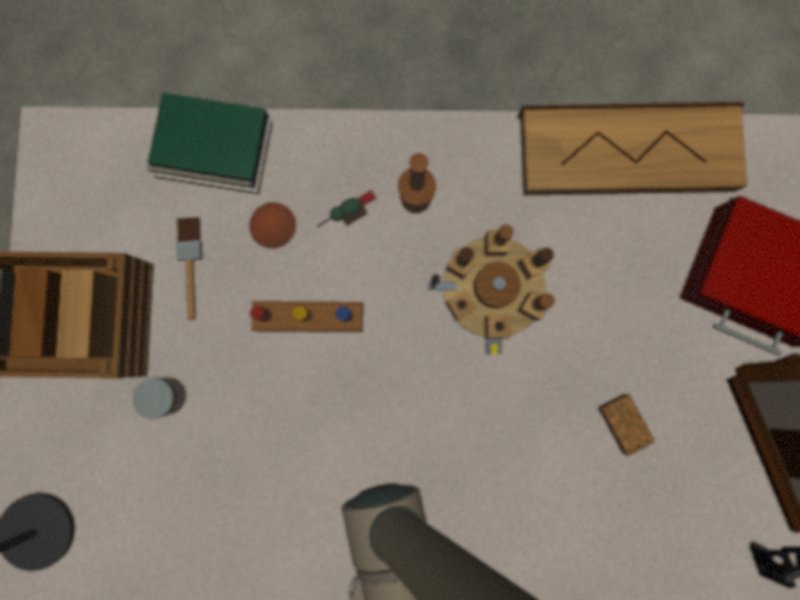

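View pics/side0.png

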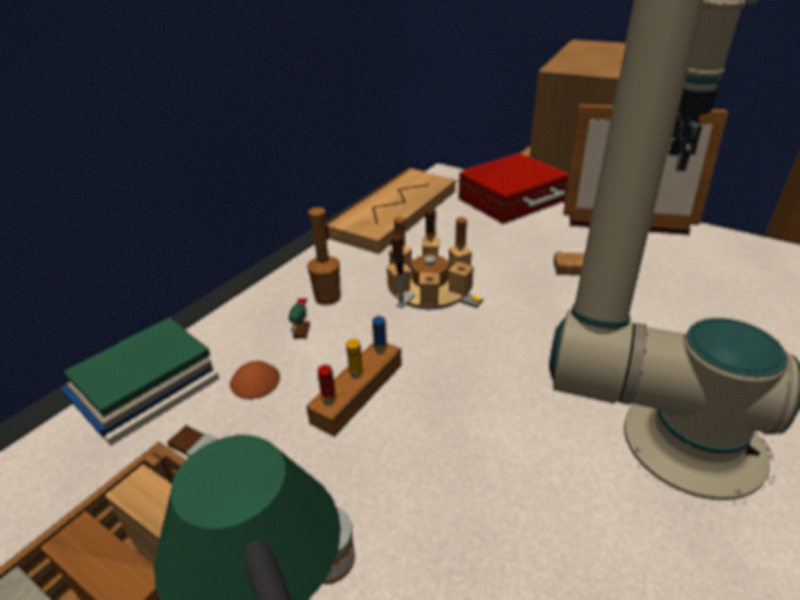

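The top view shows the red punch at (260,313), the pointer at (494,348), the pocket at (500,326), the post cap at (435,282) and the hub at (499,284), in 800-wide pixels. The side view shows the red punch at the near-left end of the stand.

```bash
python3 - <<'E'
from h import *
import pickle
o=pickle.load(open('o.pkl','rb'))
t,s=o['top'],o['side']
def tri(a,b):
    oa,da=ray(t,a);ob,db=ray(s,b);da,db=da[0],db[0]
    x=np.linalg.lstsq(np.c_[da,-db],ob-oa,rcond=None)[0];p,q=oa+da*x[0],ob+db*x[1]
    return ((p+q)/2).round(4),np.linalg.norm(p-q).round(4)
def cen(im,lo,hi,box):
    h=cv2.cvtColor(im['frame'],cv2.COLOR_RGB2HSV);m=cv2.inRange(h,lo,hi)
    x0,y0,x1,y1=[int(v*.64) for v in box];k=np.zeros_like(m);k[y0:y1,x0:x1]=m[y0:y1,x0:x1]
    n,l,st,c=cv2.connectedComponentsWithStats(k);i=1+np.argmax(st[1:,4]);return c[i],st[i]
for n,(lo,hi),bt,bs in [('red',((0,150,60),(8,255,255)),(240,295,280,330),(310,355,340,400)),
  ('yel',((20,130,60),(35,255,255)),(285,295,320,330),(340,330,368,380)),
  ('blue',((105,100,40),(130,255,255)),(330,295,362,330),(366,310,390,350)),
  ('ptr',((22,130,60),(35,255,255)),(480,338,510,360),(455,285,490,310))]:
    a,sa=cen(t,lo,hi,bt);b,sb=cen(s,lo,hi,bs);print(n,a.round(1),sa,b.round(1),sb,tri(a,b), 'onz', onz(t,[a],.1).round(4))
f=.64
print('hub z.1',onz(t,[(499*f,284*f)],.085),'pocket',onz(t,[(500*f,326*f)],.08),'next',onz(t,[(462*f,304*f)],.08),'post',onz(t,[(435*f,281*f)],.138))
im=grab('wrist');print(im['fx'],np.array(im['mount']).round(3).tolist())
E
```

```text
red [164.6 199.7] [161 196   8   9  55] [207.4 237.5] [204 234   8   8  52] (array([0.5275, 0.2729, 0.1126]), np.float64(0.0017)) onz [[0.5292 0.2765 0.1   ]]
yel [191.8 199.9] [187 196  10   9  66] [226.5 228.2] [222 218   9  22 137] (array([0.5275, 0.2012, 0.0897]), np.float64(0.0064)) onz [[0.5294 0.2012 0.1   ]]
blue [219.4 200.2] [216 197   8   7  42] [242.5 216.4] [240 213   6   8  45] (array([0.5289, 0.1256, 0.0762]), np.float64(0.0059)) onz [[0.5296 0.1247 0.1   ]]
ptr [315.8 222.9] [314 220   4   6  18] [304.6 190.9] [302 190   6   3  15] (array([ 0.471 , -0.1552,  0.0142]), np.float64(0.0031)) onz [[ 0.4707 -0.141   0.1   ]]
hub z.1 [[ 0.58637767 -0.15363103  0.085     ]] pocket [[ 0.51110472 -0.15601712  0.08      ]] next [[ 0.5498758  -0.08776948  0.08      ]] post [[ 0.58326747 -0.03558162  0.138     ]]
318.4077970578517 [[-0.001, 0.95, 0.313, 0.079], [1.0, 0.001, 0.001, 0.001], [0.0, 0.313, -0.95, -0.142], [0.0, 0.0, 0.0, 1.0]]
```

```bash
python3 -m pendant '[{"dz":-0.009,"rz":-6.97,"hand":0.06},{"dz":-0.009,"rz":-6.97,"hand":0.06},{"dz":-0.009,"rz":-6.97,"hand":0.06},{"dz":-0.009,"rz":-6.97,"hand":0.06},{"dz":-0.009,"rz":-6.97,"hand":0.06},{"dz":-0.009,"rz":-6.97,"hand":0.06},{"dz":-0.009,"rz":-6.97,"hand":0.06},{"dz":-0.009,"rz":-6.97,"hand":0.06},{"dz":-0.009,"rz":-6.97,"hand":0.06},{"dz":-0.009,"rz":-6.97,"hand":0.06}]' && python3 -m pendant '[{"dx":0.025,"dy":0.02},{"dx":0.036,"dy":0.029},{"dx":0.036,"dy":0.029},{"dx":0.036,"dy":0.029},{"dx":0.036,"dy":0.029},{"dx":0.036,"dy":0.029},{"dx":0.036,"dy":0.029},{"dx":0.036,"dy":0.029},{"dx":0.036,"dy":0.029},{"dx":0.036,"dy":0.029},{"dx":0.036,"dy":0.029},{"dx":0.036,"dy":0.029}]' && python3 -m pendant '[{},{},{}]'
python3 - <<'E'
from h import *
import pickle
im=grab('wrist');pickle.dump(im,open('w1.pkl','wb'))
s=manip.get_state();print(s['position'],s['ee_rot'],s['clock'])
f=cv2.cvtColor(im['frame'],4)
cv2.imwrite('pics/w1.png',cv2.resize(f,(800,600),interpolation=cv2.INTER_CUBIC))
E
```

```text
[ 0.19970689 -0.53891239  0.23077327] [-5.28511581e-04  9.84304523e-01  1.76477552e-01 -3.21898209e-05] 0.2invalid input
```

View pics/w1.png

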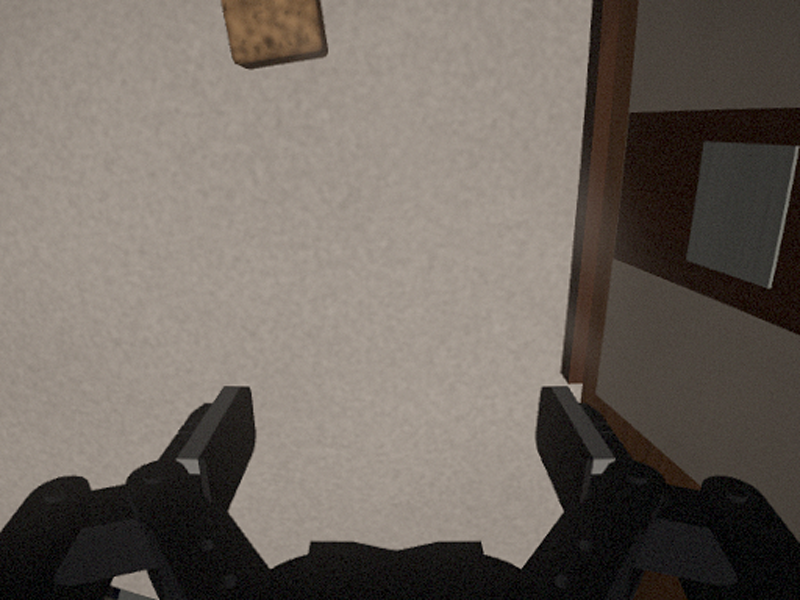

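The picture is from the start pose because the call was refused; it shows the cork block at the top and the fingers at the bottom (250,390)/(540,390). I'll test the row format next.

```bash
python3 -m pendant '[{"dx":0,"dy":0,"dz":-0.009,"rx":0,"ry":0,"rz":-6.97,"hand":0.06}]'; python3 -m pendant '[{"dz":-0.009,"rz":-6.97,"hand":0.06}]' 60
```

```text
clock: 0.28
position: [0.1995, -0.5379, 0.2384]
ee_rot: [-0.002, 0.972, 0.237, 0.0]
contact_force: [-0.4, -0.2, 0.0]
width: 0.0756
gripper_force: 0.0invalid input
```

```bash
python3 -m pendant '[{"dx":0,"dy":0,"dz":-0.009,"rx":0,"ry":0,"rz":-6.97,"hand":0.06},{"dx":0,"dy":0,"dz":-0.009,"rx":0,"ry":0,"rz":-6.97,"hand":0.06},{"dx":0,"dy":0,"dz":-0.009,"rx":0,"ry":0,"rz":-6.97,"hand":0.06},{"dx":0,"dy":0,"dz":-0.009,"rx":0,"ry":0,"rz":-6.97,"hand":0.06},{"dx":0,"dy":0,"dz":-0.009,"rx":0,"ry":0,"rz":-6.97,"hand":0.06},{"dx":0,"dy":0,"dz":-0.009,"rx":0,"ry":0,"rz":-6.97,"hand":0.06},{"dx":0,"dy":0,"dz":-0.009,"rx":0,"ry":0,"rz":-6.97,"hand":0.06},{"dx":0,"dy":0,"dz":-0.009,"rx":0,"ry":0,"rz":-6.97,"hand":0.06},{"dx":0,"dy":0,"dz":-0.009,"rx":0,"ry":0,"rz":-6.97,"hand":0.06}]' && python3 -m pendant '[{"dx":0.025,"dy":0.02,"dz":0,"rx":0,"ry":0,"rz":0,"hand":0.06},{"dx":0.036,"dy":0.029,"dz":0,"rx":0,"ry":0,"rz":0,"hand":0.06},{"dx":0.036,"dy":0.029,"dz":0,"rx":0,"ry":0,"rz":0,"hand":0.06},{"dx":0.036,"dy":0.029,"dz":0,"rx":0,"ry":0,"rz":0,"hand":0.06},{"dx":0.036,"dy":0.029,"dz":0,"rx":0,"ry":0,"rz":0,"hand":0.06},{"dx":0.036,"dy":0.029,"dz":0,"rx":0,"ry":0,"rz":0,"hand":0.06},{"dx":0.036,"dy":0.029,"dz":0,"rx":0,"ry":0,"rz":0,"hand":0.06},{"dx":0.036,"dy":0.029,"dz":0,"rx":0,"ry":0,"rz":0,"hand":0.06},{"dx":0.036,"dy":0.029,"dz":0,"rx":0,"ry":0,"rz":0,"hand":0.06},{"dx":0.036,"dy":0.029,"dz":0,"rx":0,"ry":0,"rz":0,"hand":0.06},{"dx":0.036,"dy":0.029,"dz":0,"rx":0,"ry":0,"rz":0,"hand":0.06},{"dx":0.036,"dy":0.029,"dz":0,"rx":0,"ry":0,"rz":0,"hand":0.06}]' && python3 -m pendant '[{"dx":0,"dy":0,"dz":0,"rx":0,"ry":0,"rz":0,"hand":0.06},{"dx":0,"dy":0,"dz":0,"rx":0,"ry":0,"rz":0,"hand":0.06},{"dx":0,"dy":0,"dz":0,"rx":0,"ry":0,"rz":0,"hand":0.06}]'
python3 - <<'E'
from h import *
import pickle
im=grab('wrist');pickle.dump(im,open('w1.pkl','wb'))
s=manip.get_state();print(s['position'],s['ee_rot'],s['clock'])
f=cv2.cvtColor(im['frame'],4)
cv2.imwrite('pics/w2.png',cv2.resize(f,(800,600),interpolation=cv2.INTER_CUBIC))
E
```

```text
clock: 1.03
position: [0.1997, -0.5391, 0.3215]
ee_rot: [-0.0, 0.705, 0.709, 0.0]
contact_force: [0.4, 0.6, -0.6]
width: 0.0601
gripper_force: 0.0
clock: 2.03
position: [0.5079, -0.1552, 0.3213]
ee_rot: [0.0, 0.707, 0.707, -0.0]
contact_force: [0.7, -1.5, 0.2]
width: 0.0598
gripper_force: 0.0
clock: 2.28
position: [0.5068, -0.1571, 0.321]
ee_rot: [-0.0, 0.707, 0.708, -0.001]
contact_force: [1.2, -0.2, -0.5]
width: 0.0601
gripper_force: 0.0
[ 0.50652143 -0.15774977  0.32109964] [-1.13749583e-04  7.07121089e-01  7.07092286e-01 -5.01952074e-04] 2.3333
```

View pics/w2.png

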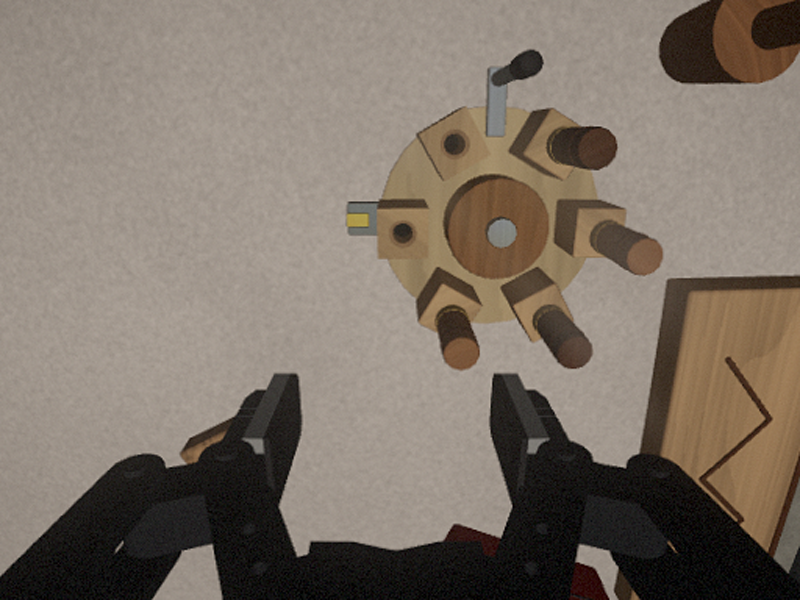

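The wrist view shows the empty pocket at the pointer at (403,232), the next empty pocket at (455,144), the hub pin at (501,233), the post cap's top at about (528,62), and the pointer at (357,220).

```bash
python3 - <<'E'
from h import *
import pickle
im=pickle.load(open('w1.pkl','rb'))
g=cv2.cvtColor(im['frame'],cv2.COLOR_RGB2GRAY)
def dark(u,v,r,thr):
    u,v=u*.64,v*.64;yy,xx=np.mgrid[:384,:512]
    m=((np.hypot(xx-u,yy-v)<r)&(g<thr)).astype(np.uint8)
    n,l,st,c=cv2.connectedComponentsWithStats(m);i=1+np.argmax(st[1:,4]);return c[i],st[i]
res={}
for n,u,v,z in (('pocket',403,232,.08),('next',455,144,.08)):
    for th in (50,70):
        c,st=dark(u,v,11,th);p=onz(im,[c],z)[0];print(n,th,c.round(1),st,p.round(4));res[n]=p[:2]
c,st=dark(525,65,16,60);print('cap',c,st)
print('post',onz(im,[(528*.64,62*.64)],.138),onz(im,[c],.125))
a,b=res['pocket'],res['next']
# centre: equilateral triangle of pocket, next and axis, |.|=chord 78
d=b-a;mid=(a+b)/2;nrm=np.array([d[1],-d[0]])/np.linalg.norm(d)
ctr=mid+nrm*.078*np.cos(np.pi/6);print('chord',np.linalg.norm(d),'axis',ctr,'yaw',np.degrees(np.arctan2(*(ctr-a)[::-1])))
u=(a-ctr)/np.linalg.norm(a-ctr);print('post pred',ctr+.118*np.array([u[1],-u[0]]))
print('ptr',onz(im,[(357*.64,220*.64)],.02),'hub pin',onz(im,[(501*.64,233*.64)],.09),onz(im,[(501*.64,233*.64)],.07))
E
```

```text
pocket 50 [257.2 147. ] [252 143  12   9  70] [ 0.511  -0.1525  0.08  ]
pocket 70 [257.5 148.6] [252 143  12  12 117] [ 0.5112 -0.1545  0.08  ]
next 50 [288.2  92. ] [285  86   8  12  46] [ 0.5466 -0.0877  0.08  ]
next 70 [290.3  92. ] [284  86  14  13 137] [ 0.5491 -0.0876  0.08  ]
cap [334.51453488  42.06686047] [321  32  27  21 344]
post [[ 0.58638382 -0.03739881  0.138     ]] [[ 0.58634452 -0.03806423  0.125     ]]
chord 0.07680169097581649 axis [ 0.5889493  -0.15430619] yaw 0.12020492705723966
post pred [ 0.58870174 -0.03630645]
ptr [[ 0.47143721 -0.15541212  0.02      ]] hub pin [[ 0.58636462 -0.15287835  0.09      ]] [[ 0.59066829 -0.15690928  0.07      ]]
```

```bash
python3 -m pendant '[{"dx":0.02,"dy":0.0,"dz":0,"rx":0,"ry":0,"rz":0,"hand":0.06},{"dx":0.037,"dy":0.0021,"dz":0,"rx":0,"ry":0,"rz":0,"hand":0.06},{"dx":0.038,"dy":0.0021,"dz":0,"rx":0,"ry":0,"rz":0,"hand":0.06},{"dx":0.038,"dy":0.0021,"dz":0,"rx":0,"ry":0,"rz":0,"hand":0.06},{"dx":0.038,"dy":0.0021,"dz":0,"rx":0,"ry":0,"rz":0,"hand":0.06},{"dx":0.038,"dy":0.0021,"dz":0,"rx":0,"ry":0,"rz":0,"hand":0.06},{"dx":0.038,"dy":0.0021,"dz":0,"rx":0,"ry":0,"rz":0,"hand":0.06},{"dx":0.038,"dy":0.0021,"dz":0,"rx":0,"ry":0,"rz":0,"hand":0.06},{"dx":0.038,"dy":0.0021,"dz":0,"rx":0,"ry":0,"rz":0,"hand":0.06},{"dx":0.038,"dy":0.0021,"dz":0,"rx":0,"ry":0,"rz":0,"hand":0.06},{"dx":0.038,"dy":0.0021,"dz":0,"rx":0,"ry":0,"rz":0,"hand":0.06},{"dx":0.03,"dy":0.0,"dz":0,"rx":0,"ry":0,"rz":0,"hand":0.06}]' && python3 -m pendant '[{"dx":0,"dy":0,"dz":0,"rx":0,"ry":0,"rz":0,"hand":0.06},{"dx":0,"dy":0,"dz":0,"rx":0,"ry":0,"rz":0,"hand":0.06},{"dx":0,"dy":0,"dz":0,"rx":0,"ry":0,"rz":0,"hand":0.06}]'
python3 - <<'E'
from h import *
import pickle
im=grab('wrist');pickle.dump(im,open('w3.pkl','wb'))
h=cv2.cvtColor(im['frame'],cv2.COLOR_RGB2HSV)
m=cv2.inRange(h,(0,150,30),(8,255,255))|cv2.inRange(h,(172,150,30),(180,255,255))
n,l,st,c=cv2.connectedComponentsWithStats(m)
for i in np.argsort(-st[1:,4])[:3]+1: print(st[i],c[i],onz(im,[c[i]],.0875),onz(im,[c[i]],.12))
# predicted vs. axis
print('pred px of top/bottom of handle at (.5275,.273):',proj(im,[[.5275,.273,.12],[.5275,.273,.055]]))
cv2.imwrite('pics/w3.png',cv2.resize(cv2.cvtColor(im['frame'],4),(800,600),interpolation=cv2.INTER_CUBIC))
E
```

```text
clock: 3.33
position: [0.5284, 0.2726, 0.3213]
ee_rot: [-0.0, 0.708, 0.707, 0.0]
contact_force: [1.0, 1.0, -0.4]
width: 0.0601
gripper_force: 0.0
clock: 3.58
position: [0.5282, 0.27, 0.3212]
ee_rot: [0.0, 0.708, 0.707, -0.001]
contact_force: [0.9, -0.3, -0.2]
width: 0.06
gripper_force: 0.0
[242 143  22  23 394] [252.51522843 154.29695431] [[0.52681797 0.26690571 0.0875    ]] [[0.52688714 0.27405253 0.12      ]]
[393 258  17  16 152] [401.31578947 265.63815789] [[0.73212528 0.11056083 0.0875    ]] [[0.71442118 0.13124229 0.12      ]]
[258 139   3   2   3] [259.         139.66666667] [[0.53455237 0.28458212 0.0875    ]] [[0.53395198 0.29019872 0.12      ]]
pred px of top/bottom of handle at (.5275,.273): [[253.07566213 155.23491912]
 [253.06802556 144.26099237]]
```

View pics/w3.png

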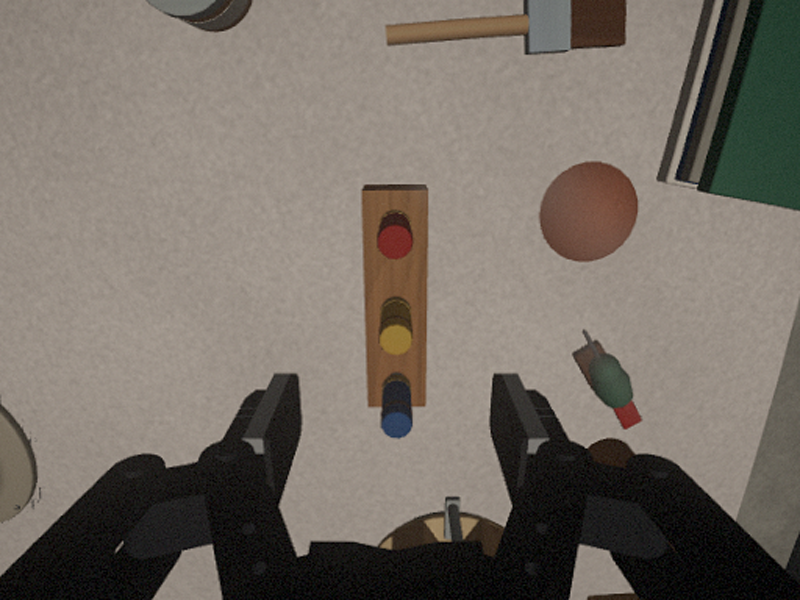

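The red handle's top disc is at (395,240), which puts the punch at (0.527, 0.2745). Next I descend and grip.

```bash
python3 -m pendant '[{"dx":0.0015,"dy":-0.001,"dz":0.02,"rx":0,"ry":0,"rz":0,"hand":0.06},{"dx":0.0015,"dy":0,"dz":0.03,"rx":0,"ry":0,"rz":0,"hand":0.06},{"dx":0.0015,"dy":0,"dz":0.03,"rx":0,"ry":0,"rz":0,"hand":0.06},{"dx":0,"dy":0,"dz":0.03,"rx":0,"ry":0,"rz":0,"hand":0.06},{"dx":0,"dy":0,"dz":0.03,"rx":0,"ry":0,"rz":0,"hand":0.06},{"dx":0,"dy":0,"dz":0.03,"rx":0,"ry":0,"rz":0,"hand":0.06},{"dx":0,"dy":0,"dz":0.03,"rx":0,"ry":0,"rz":0,"hand":0.06},{"dx":0,"dy":0,"dz":0.02,"rx":0,"ry":0,"rz":0,"hand":0.06},{"dx":0,"dy":0,"dz":0.014,"rx":0,"ry":0,"rz":0,"hand":0.06},{"dx":0,"dy":0,"dz":0.006,"rx":0,"ry":0,"rz":0,"hand":0.06},{"dx":0,"dy":0,"dz":0,"rx":0,"ry":0,"rz":0,"hand":0.06},{"dx":0,"dy":0,"dz":0,"rx":0,"ry":0,"rz":0,"hand":0.06}]' && python3 -m pendant '[{"dx":0,"dy":0,"dz":0,"rx":0,"ry":0,"rz":0,"hand":0.04},{"dx":0,"dy":0,"dz":0,"rx":0,"ry":0,"rz":0,"hand":0.03},{"dx":0,"dy":0,"dz":0,"rx":0,"ry":0,"rz":0,"hand":0.015},{"dx":0,"dy":0,"dz":0,"rx":0,"ry":0,"rz":0,"hand":0.015},{"dx":0,"dy":0,"dz":0,"rx":0,"ry":0,"rz":0,"hand":0.015},{"dx":0,"dy":0,"dz":0,"rx":0,"ry":0,"rz":0,"hand":0.015}]' 80
```

```text
clock: 4.63
position: [0.5277, 0.2754, 0.082]
ee_rot: [0.0, 0.708, 0.707, 0.0]
contact_force: [0.7, -0.0, -0.5]
width: 0.0598
gripper_force: 0.0
clock: 5.13
position: [0.5277, 0.2767, 0.0827]
ee_rot: [0.001, 0.707, 0.707, 0.001]
contact_force: [0.2, -0.2, 6.9]
width: 0.0246
gripper_force: 78.1
```

```bash
python3 -m pendant '[{"dx":0,"dy":0,"dz":-0.006,"rx":0,"ry":0,"rz":0,"hand":0.015},{"dx":0,"dy":0,"dz":-0.012,"rx":0,"ry":0,"rz":0,"hand":0.015},{"dx":0,"dy":0,"dz":-0.015,"rx":0,"ry":0,"rz":0,"hand":0.015},{"dx":0,"dy":0,"dz":-0.02,"rx":0,"ry":0,"rz":0,"hand":0.015},{"dx":0,"dy":0,"dz":-0.03,"rx":0,"ry":0,"rz":0,"hand":0.015},{"dx":0,"dy":0,"dz":-0.03,"rx":0,"ry":0,"rz":0,"hand":0.015},{"dx":0,"dy":0,"dz":-0.03,"rx":0,"ry":0,"rz":0,"hand":0.015},{"dx":0,"dy":0,"dz":-0.03,"rx":0,"ry":0,"rz":0,"hand":0.015},{"dx":0,"dy":0,"dz":-0.02,"rx":0,"ry":0,"rz":0,"hand":0.015},{"dx":0,"dy":0,"dz":-0.01,"rx":0,"ry":0,"rz":0,"hand":0.015},{"dx":0,"dy":0,"dz":0,"rx":0,"ry":0,"rz":0,"hand":0.015},{"dx":0,"dy":0,"dz":0,"rx":0,"ry":0,"rz":0,"hand":0.015}]'
python3 - <<'E'
from h import *
im=grab('wrist')
s=manip.get_state();print(s['position'],s['contact_force'],s['width'],s['gripper_force'])
print('axis px', proj(im,[s['position']+np.array([0,0,-.0775]),s['position']+np.array([0,0,-.0275]),s['position']+[0,0,.0187]]))
cv2.imwrite('pics/w4.png',cv2.resize(cv2.cvtColor(im['frame'],4),(800,600),interpolation=cv2.INTER_CUBIC))
E
```

```text
clock: 6.13
position: [0.5264, 0.2763, 0.2836]
ee_rot: [-0.0, 0.707, 0.707, -0.0]
contact_force: [0.1, 0.0, -1.4]
width: 0.0244
gripper_force: 79.1
[0.52599733 0.27608596 0.28254158] [-1.03361911  0.2206618  -1.82119521] 0.024570345505354363 79.07936811447144
axis px [[253.49240038 196.1220033 ]
 [253.5568428  225.04898889]
 [253.65233156 268.58351729]]
```

View pics/w4.png

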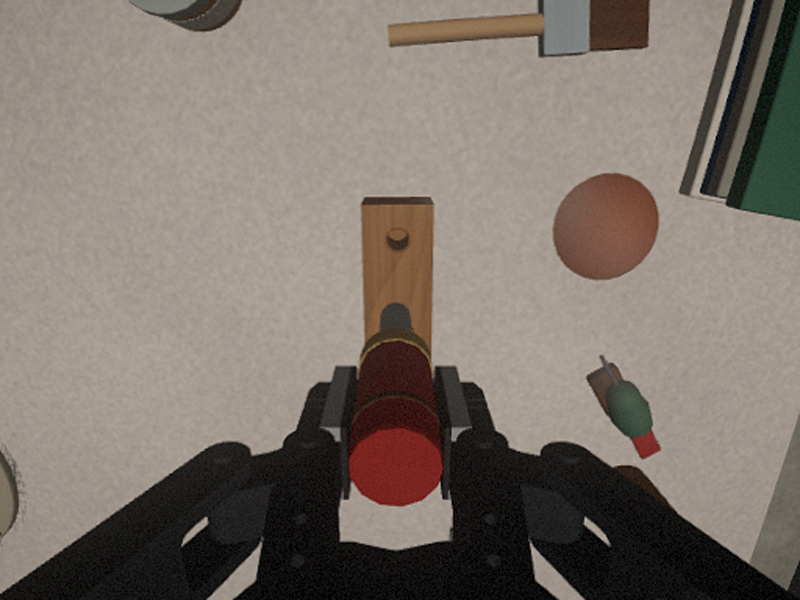

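The punch is gripped and upright: tip at about (397,305), close to the predicted (396,306). The red hole in the stand is empty and the other two punches are undisturbed.

```bash
python3 -m pendant '[{"dx":-0.02,"dy":0.0,"dz":0,"rx":0,"ry":0,"rz":0,"hand":0.015},{"dx":-0.038,"dy":-0.0015,"dz":0,"rx":0,"ry":0,"rz":0,"hand":0.015},{"dx":-0.038,"dy":-0.0015,"dz":0,"rx":0,"ry":0,"rz":0,"hand":0.015},{"dx":-0.038,"dy":-0.0015,"dz":0,"rx":0,"ry":0,"rz":0,"hand":0.015},{"dx":-0.038,"dy":-0.0015,"dz":0,"rx":0,"ry":0,"rz":0,"hand":0.015},{"dx":-0.038,"dy":-0.0015,"dz":0,"rx":0,"ry":0,"rz":0,"hand":0.015},{"dx":-0.038,"dy":-0.0015,"dz":0,"rx":0,"ry":0,"rz":0,"hand":0.015},{"dx":-0.038,"dy":-0.0015,"dz":0,"rx":0,"ry":0,"rz":0,"hand":0.015},{"dx":-0.038,"dy":-0.0015,"dz":0,"rx":0,"ry":0,"rz":0,"hand":0.015},{"dx":-0.038,"dy":-0.0015,"dz":0,"rx":0,"ry":0,"rz":0,"hand":0.015},{"dx":-0.038,"dy":-0.0015,"dz":0,"rx":0,"ry":0,"rz":0,"hand":0.015},{"dx":-0.0305,"dy":0.0,"dz":0,"rx":0,"ry":0,"rz":0,"hand":0.015}]' && python3 -m pendant '[{"dx":0,"dy":0,"dz":0,"rx":0,"ry":0,"rz":0,"hand":0.015},{"dx":0,"dy":0,"dz":0,"rx":0,"ry":0,"rz":0,"hand":0.015},{"dx":0,"dy":0,"dz":0.015,"rx":0,"ry":0,"rz":0,"hand":0.015},{"dx":0,"dy":0,"dz":0.025,"rx":0,"ry":0,"rz":0,"hand":0.015},{"dx":0,"dy":0,"dz":0.025,"rx":0,"ry":0,"rz":0,"hand":0.015},{"dx":0,"dy":0,"dz":0.02,"rx":0,"ry":0,"rz":0,"hand":0.015},{"dx":0,"dy":0,"dz":0.015,"rx":0,"ry":0,"rz":0,"hand":0.015},{"dx":0,"dy":0,"dz":0.01,"rx":0,"ry":0,"rz":0,"hand":0.015},{"dx":0,"dy":0,"dz":0,"rx":0,"ry":0,"rz":0,"hand":0.015},{"dx":0,"dy":0,"dz":0,"rx":0,"ry":0,"rz":0,"hand":0.015},{"dx":0,"dy":0,"dz":0,"rx":0,"ry":0,"rz":0,"hand":0.015}]'
python3 - <<'E'
from h import *
import pickle
im=grab('wrist');s=manip.get_state();p=s['position'];print(p,s['contact_force'])
pickle.dump(im,open('w5.pkl','wb'))
x0,y0=180,100
print('tip',proj(im,[p+[0,0,-.0775],p+[0,0,-.0735],p+[0,0,-.0275],p+[0,0,.0375]]).round(1).tolist(),'crop origin',x0,y0)
print('pocket',proj(im,[[.5112,-.1545,.08]]))
c=im['frame'][y0:y0+150,x0:x0+150]
cv2.imwrite('pics/w5.png',cv2.resize(cv2.cvtColor(c,4),(600,600),interpolation=cv2.INTER_CUBIC))
E
```

```text
clock: 7.18
position: [0.5104, -0.1565, 0.2819]
ee_rot: [-0.002, 0.707, 0.707, -0.001]
contact_force: [0.7, 0.6, -0.6]
width: 0.0244
gripper_force: 79.1
clock: 8.1
position: [0.5128, -0.1539, 0.1751]
ee_rot: [0.001, 0.707, 0.708, 0.0]
contact_force: [-0.3, 0.2, -1.7]
width: 0.0243
gripper_force: 79.0
[ 0.51290123 -0.1541242   0.17536695] [ 0.15141898 -0.09393911 -1.51369494]
tip [[254.1, 196.8], [254.1, 198.7], [254.5, 226.1], [255.4, 296.9]] crop origin 180 100
pocket [[251.780075   189.44418685]]
```

View pics/w5.png

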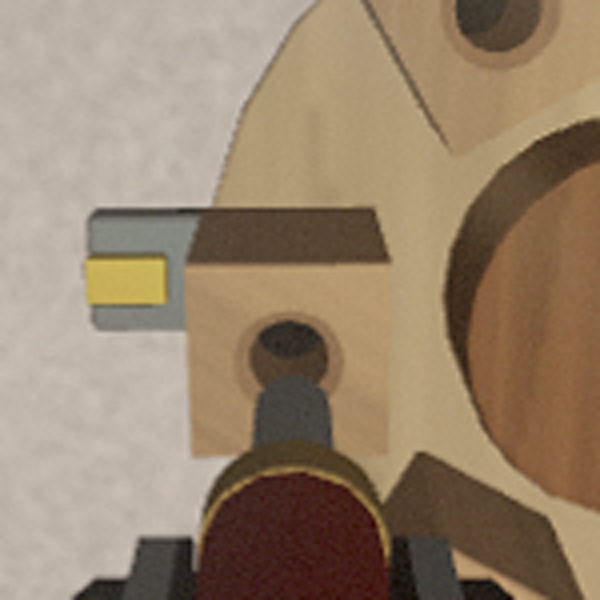

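The crop shows the mouth centred at about (289,360). The shank's nose rim tops at (293,374), so the punch sits about 2 mm toward -y of the bore and 0.7 mm toward +x, with no tilt. I'll correct that and start inserting.

```bash
python3 -m pendant '[{"dx":0.002,"dy":-0.0007,"dz":0,"rx":0,"ry":0,"rz":0,"hand":0.015},{"dx":0,"dy":0,"dz":0.003,"rx":0,"ry":0,"rz":0,"hand":0.015},{"dx":0,"dy":0,"dz":0.004,"rx":0,"ry":0,"rz":0,"hand":0.015},{"dx":0,"dy":0,"dz":0.004,"rx":0,"ry":0,"rz":0,"hand":0.015},{"dx":0,"dy":0,"dz":0.003,"rx":0,"ry":0,"rz":0,"hand":0.015},{"dx":0,"dy":0,"dz":0.003,"rx":0,"ry":0,"rz":0,"hand":0.015},{"dx":0,"dy":0,"dz":0.002,"rx":0,"ry":0,"rz":0,"hand":0.015},{"dx":0,"dy":0,"dz":0,"rx":0,"ry":0,"rz":0,"hand":0.015},{"dx":0,"dy":0,"dz":0,"rx":0,"ry":0,"rz":0,"hand":0.015}]' && python3 -m pendant '[{"dx":0,"dy":0,"dz":0.001,"rx":0,"ry":0,"rz":0,"hand":0.015},{"dx":0,"dy":0,"dz":0.001,"rx":0,"ry":0,"rz":0,"hand":0.015},{"dx":0,"dy":0,"dz":0.001,"rx":0,"ry":0,"rz":0,"hand":0.015},{"dx":0,"dy":0,"dz":0.001,"rx":0,"ry":0,"rz":0,"hand":0.015}]'&& python3 -m pendant '[{"dx":0,"dy":0,"dz":0.001,"rx":0,"ry":0,"rz":0,"hand":0.015},{"dx":0,"dy":0,"dz":0.001,"rx":0,"ry":0,"rz":0,"hand":0.015},{"dx":0,"dy":0,"dz":0.001,"rx":0,"ry":0,"rz":0,"hand":0.015},{"dx":0,"dy":0,"dz":0.001,"rx":0,"ry":0,"rz":0,"hand":0.015}]'
```

```text
clock: 8.9
position: [0.5113, -0.1522, 0.1551]
ee_rot: [-0.0, 0.707, 0.707, -0.0]
contact_force: [1.0, 0.9, -0.6]
width: 0.0244
gripper_force: 79.0
clock: 9.23
position: [0.5114, -0.1521, 0.1513]
ee_rot: [0.0, 0.707, 0.707, 0.0]
contact_force: [-0.0, -0.3, -0.8]
width: 0.0242
gripper_force: 79.0
clock: 9.57
position: [0.5114, -0.1521, 0.1472]
ee_rot: [0.0, 0.707, 0.707, -0.0]
contact_force: [-0.7, -0.8, -1.4]
width: 0.0242
gripper_force: 79.0
```

```bash
python3 -m pendant '[{"dx":0,"dy":0,"dz":0.001,"rx":0,"ry":0,"rz":0,"hand":0.015},{"dx":0,"dy":0,"dz":0.001,"rx":0,"ry":0,"rz":0,"hand":0.015},{"dx":0,"dy":0,"dz":0.001,"rx":0,"ry":0,"rz":0,"hand":0.015},{"dx":0,"dy":0,"dz":0.001,"rx":0,"ry":0,"rz":0,"hand":0.015},{"dx":0,"dy":0,"dz":0.001,"rx":0,"ry":0,"rz":0,"hand":0.015},{"dx":0,"dy":0,"dz":0.001,"rx":0,"ry":0,"rz":0,"hand":0.015},{"dx":0,"dy":0,"dz":0.001,"rx":0,"ry":0,"rz":0,"hand":0.015}]' && for i in 1; do python3 -m pendant '[{"dx":0,"dy":0,"dz":0.001,"rx":0,"ry":0,"rz":0,"hand":0.015},{"dx":0,"dy":0,"dz":0.001,"rx":0,"ry":0,"rz":0,"hand":0.015},{"dx":0,"dy":0,"dz":0,"rx":0,"ry":0,"rz":0,"hand":0.015}]'; done; python3 -m pendant '[{"dx":0,"dy":0,"dz":0.001,"rx":0,"ry":0,"rz":0,"hand":0.015},{"dx":0,"dy":0,"dz":0.001,"rx":0,"ry":0,"rz":0,"hand":0.015},{"dx":0,"dy":0,"dz":0,"rx":0,"ry":0,"rz":0,"hand":0.015}]'
```

```text
clock: 10.15
position: [0.5114, -0.1521, 0.1402]
ee_rot: [0.0, 0.707, 0.707, -0.0]
contact_force: [0.5, -0.6, -0.7]
width: 0.0242
gripper_force: 79.0
clock: 10.4
position: [0.5113, -0.1521, 0.1381]
ee_rot: [-0.0, 0.707, 0.707, -0.0]
contact_force: [-0.8, -1.0, -0.6]
width: 0.0248
gripper_force: 79.0
clock: 10.65
position: [0.5113, -0.1521, 0.1361]
ee_rot: [-0.0, 0.707, 0.707, -0.0]
contact_force: [1.0, -0.1, -1.1]
width: 0.0241
gripper_force: 79.0
```

```bash
python3 -m pendant '[{"dx":0,"dy":0,"dz":0.001,"rx":0,"ry":0,"rz":0,"hand":0.015},{"dx":0,"dy":0,"dz":0.001,"rx":0,"ry":0,"rz":0,"hand":0.015},{"dx":0,"dy":0,"dz":0,"rx":0,"ry":0,"rz":0,"hand":0.015}]' | grep -E 'pos|cont'; python3 -m pendant '[{"dx":0,"dy":0,"dz":0.001,"rx":0,"ry":0,"rz":0,"hand":0.015},{"dx":0,"dy":0,"dz":0.001,"rx":0,"ry":0,"rz":0,"hand":0.015},{"dx":0,"dy":0,"dz":0,"rx":0,"ry":0,"rz":0,"hand":0.015}]' | grep -E 'pos|cont'
```

```text
position: [0.5113, -0.1521, 0.1341]
contact_force: [-0.6, 0.1, -1.5]
position: [0.5115, -0.1522, 0.1323]
contact_force: [0.2, 0.6, -1.3]
```

```bash
python3 -m pendant '[{"dx":0,"dy":0,"dz":0.001,"rx":0,"ry":0,"rz":0,"hand":0.015},{"dx":0,"dy":0,"dz":0,"rx":0,"ry":0,"rz":0,"hand":0.015}]' | grep -E 'pos|cont'
```

```text
position: [0.5115, -0.1522, 0.132]
contact_force: [-0.3, 0.5, 4.6]
```

Contact with the seat at TCP z ≈ 0.132. I'll go on in small steps.

```bash
python3 -m pendant '[{"dx":0,"dy":0,"dz":0.0005,"rx":0,"ry":0,"rz":0,"hand":0.015},{"dx":0,"dy":0,"dz":0.0005,"rx":0,"ry":0,"rz":0,"hand":0.015},{"dx":0,"dy":0,"dz":0,"rx":0,"ry":0,"rz":0,"hand":0.015}]' | grep -E 'pos|cont'; python3 -m pendant '[{"dx":0,"dy":0,"dz":0.0005,"rx":0,"ry":0,"rz":0,"hand":0.015},{"dx":0,"dy":0,"dz":0.0005,"rx":0,"ry":0,"rz":0,"hand":0.015},{"dx":0,"dy":0,"dz":0,"rx":0,"ry":0,"rz":0,"hand":0.015}]' | grep -E 'pos|cont'
```

```text
position: [0.5115, -0.1523, 0.1312]
contact_force: [-2.0, -0.4, 5.3]
position: [0.5116, -0.1523, 0.1303]
contact_force: [-1.7, -0.1, 5.7]
```

```bash
python3 -m pendant '[{"dx":0,"dy":0,"dz":0.0005,"rx":0,"ry":0,"rz":0,"hand":0.015},{"dx":0,"dy":0,"dz":0.0005,"rx":0,"ry":0,"rz":0,"hand":0.015},{"dx":0,"dy":0,"dz":0,"rx":0,"ry":0,"rz":0,"hand":0.015}]' | grep -E 'pos|cont'; python3 -m pendant '[{"dx":0,"dy":0,"dz":0.0005,"rx":0,"ry":0,"rz":0,"hand":0.015},{"dx":0,"dy":0,"dz":0,"rx":0,"ry":0,"rz":0,"hand":0.015}]' | grep -E 'pos|cont'
```

```text
position: [0.5116, -0.1523, 0.1293]
contact_force: [-1.1, 1.1, 5.5]
position: [0.5116, -0.1522, 0.1288]
contact_force: [-1.3, 0.9, 6.3]
```

```bash
python3 -m pendant '[{"dx":0,"dy":0,"dz":0.0005,"rx":0,"ry":0,"rz":0,"hand":0.015},{"dx":0,"dy":0,"dz":0.0005,"rx":0,"ry":0,"rz":0,"hand":0.015},{"dx":0,"dy":0,"dz":0,"rx":0,"ry":0,"rz":0,"hand":0.015}]' | grep -E 'pos|cont'; python3 -m pendant '[{"dx":0,"dy":0,"dz":0.0005,"rx":0,"ry":0,"rz":0,"hand":0.015},{"dx":0,"dy":0,"dz":0,"rx":0,"ry":0,"rz":0,"hand":0.015}]' | grep -E 'pos|cont'
```

```text
position: [0.5116, -0.1523, 0.1278]
contact_force: [-1.3, 0.5, 6.5]
position: [0.5116, -0.1523, 0.1273]
contact_force: [-1.1, -0.2, 5.6]
```

```bash
python3 -m pendant '[{"dx":0,"dy":0,"dz":0.0005,"rx":0,"ry":0,"rz":0,"hand":0.015},{"dx":0,"dy":0,"dz":0,"rx":0,"ry":0,"rz":0,"hand":0.015}]' | grep -E 'pos|cont'
```

```text
position: [0.5116, -0.1523, 0.1268]
contact_force: [-1.3, 0.4, 6.6]
```

```bash
python3 -m pendant '[{"dx":0,"dy":0,"dz":0.0004,"rx":0,"ry":0,"rz":0,"hand":0.015},{"dx":0,"dy":0,"dz":0,"rx":0,"ry":0,"rz":0,"hand":0.015}]' | grep -E 'pos|cont'
```

```text
position: [0.5116, -0.1523, 0.1264]
contact_force: [-0.4, 0.3, 6.3]
```

```bash
python3 -m pendant '[{"dx":0,"dy":0,"dz":0.0004,"rx":0,"ry":0,"rz":0,"hand":0.015},{"dx":0,"dy":0,"dz":0,"rx":0,"ry":0,"rz":0,"hand":0.015}]' | grep -E 'pos|cont'
```

```text
position: [0.5116, -0.1523, 0.1262]
contact_force: [-1.9, 0.6, 6.6]
```

```bash
python3 -m pendant '[{"dx":0,"dy":0,"dz":0.0003,"rx":0,"ry":0,"rz":0,"hand":0.015},{"dx":0,"dy":0,"dz":0,"rx":0,"ry":0,"rz":0,"hand":0.015}]' | grep -E 'pos|cont'
```

```text
position: [0.5116, -0.1524, 0.1261]
contact_force: [-3.0, 0.9, 8.9]
```

```bash
python3 -m pendant '[{"dx":0,"dy":0,"dz":0.0004,"rx":0,"ry":0,"rz":0,"hand":0.015},{"dx":0,"dy":0,"dz":0,"rx":0,"ry":0,"rz":0,"hand":0.015}]' | grep -E 'pos|cont'
```

```text
position: [0.5116, -0.1525, 0.1261]
contact_force: [-3.1, 0.8, 11.6]
```

```bash
python3 -m pendant '[{"dx":0,"dy":0,"dz":0.0004,"rx":0,"ry":0,"rz":0,"hand":0.015},{"dx":0,"dy":0,"dz":0,"rx":0,"ry":0,"rz":0,"hand":0.015}]' | grep -E 'pos|cont'
```

```text
position: [0.5117, -0.1525, 0.1261]
contact_force: [-3.2, 1.2, 12.2]
```

```bash
python3 -m pendant '[{"dx":0,"dy":0,"dz":0.0003,"rx":0,"ry":0,"rz":0,"hand":0.015},{"dx":0,"dy":0,"dz":0,"rx":0,"ry":0,"rz":0,"hand":0.015}]' | grep -E 'pos|cont'
```

```text
position: [0.5117, -0.1526, 0.126]
contact_force: [-2.7, 0.3, 14.0]
```

```bash
python3 -m pendant '[{"dx":0,"dy":0,"dz":-0.0014,"rx":0,"ry":0,"rz":0,"hand":0.015},{"dx":0,"dy":0,"dz":0,"rx":0,"ry":0,"rz":0,"hand":0.03},{"dx":0,"dy":0,"dz":0,"rx":0,"ry":0,"rz":0,"hand":0.04},{"dx":0,"dy":0,"dz":0,"rx":0,"ry":0,"rz":0,"hand":0.05},{"dx":0,"dy":0,"dz":0,"rx":0,"ry":0,"rz":0,"hand":0.05},{"dx":0,"dy":0,"dz":0,"rx":0,"ry":0,"rz":0,"hand":0.05}]' && python3 -m pendant '[{"dx":0,"dy":0,"dz":-0.005,"rx":0,"ry":0,"rz":0,"hand":0.05},{"dx":0,"dy":0,"dz":-0.01,"rx":0,"ry":0,"rz":0,"hand":0.05},{"dx":0,"dy":0,"dz":-0.02,"rx":0,"ry":0,"rz":0,"hand":0.05},{"dx":0,"dy":0,"dz":-0.03,"rx":0,"ry":0,"rz":0,"hand":0.05},{"dx":0,"dy":0,"dz":-0.03,"rx":0,"ry":0,"rz":0,"hand":0.05},{"dx":0,"dy":0,"dz":-0.03,"rx":0,"ry":0,"rz":0,"hand":0.05},{"dx":0.02,"dy":0.02,"dz":-0.01,"rx":0,"ry":0,"rz":0,"hand":0.05},{"dx":0.03,"dy":0.02,"dz":0,"rx":0,"ry":0,"rz":0,"hand":0.05},{"dx":0.03,"dy":0.015,"dz":0,"rx":0,"ry":0,"rz":0,"hand":0.05},{"dx":0,"dy":0,"dz":0,"rx":0,"ry":0,"rz":0,"hand":0.05},{"dx":0,"dy":0,"dz":0,"rx":0,"ry":0,"rz":0,"hand":0.05}]'
python3 - <<'E'
from h import *
import pickle
im=grab('wrist');s=manip.get_state();print(s['position'],s['ee_rot'])
pickle.dump(im,open('w6.pkl','wb'))
print('post pred',proj(im,[[.588,-.037,.138]]),'red top pred z .164', proj(im,[[.5112,-.1545,.164]]))
cv2.imwrite('pics/w6.png',cv2.resize(cv2.cvtColor(im['frame'],4),(800,600),interpolation=cv2.INTER_CUBIC))
E
```

```text
clock: 14.32
position: [0.5113, -0.1521, 0.1246]
ee_rot: [-0.0, 0.707, 0.707, -0.0]
contact_force: [0.2, 0.2, 1.5]
width: 0.0498
gripper_force: 0.0
clock: 15.23
position: [0.5669, -0.0708, 0.2607]
ee_rot: [0.0, 0.706, 0.708, 0.0]
contact_force: [0.3, -0.8, -0.6]
width: 0.0498
gripper_force: 0.0
[ 0.56634559 -0.07179049  0.26053427] [ 3.62709827e-04  7.06354356e-01  7.07858260e-01 -2.76677700e-04]
post pred [[279.10464311 139.92705785]] red top pred z .164 [[190.15212886 278.21244997]]
```

View pics/w6.png

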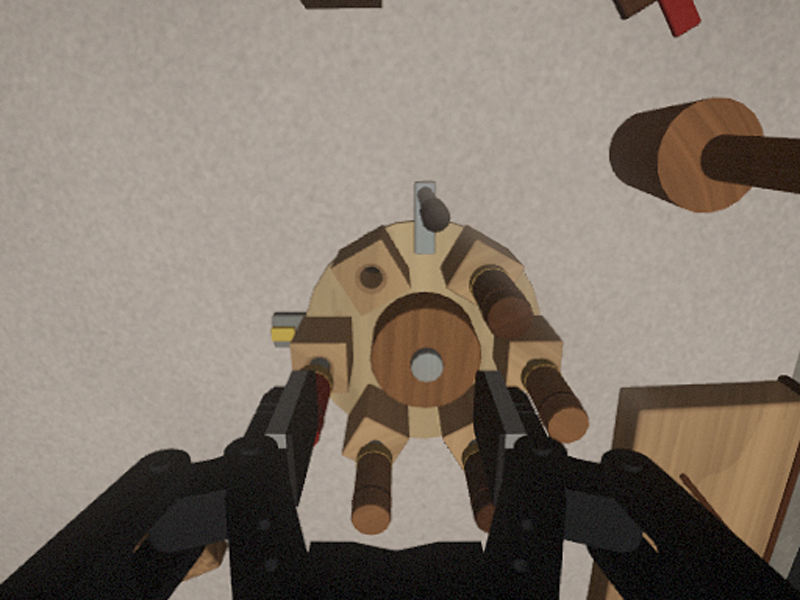

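The red punch stands in the pocket by the pointer (320,370). The cap's top is at about (435,216), matching the predicted (436,218). Next I grip the post.

```bash
python3 -m pendant '[{"dx":0.018,"dy":0.011,"dz":0,"rx":0,"ry":0,"rz":0,"hand":0.05},{"dx":0.0175,"dy":0.0107,"dz":0.01,"rx":0,"ry":0,"rz":0,"hand":0.05},{"dx":0,"dy":0,"dz":0.025,"rx":0,"ry":0,"rz":0,"hand":0.05},{"dx":0,"dy":0,"dz":0.03,"rx":0,"ry":0,"rz":0,"hand":0.05},{"dx":0,"dy":0,"dz":0.03,"rx":0,"ry":0,"rz":0,"hand":0.05},{"dx":0,"dy":0,"dz":0.025,"rx":0,"ry":0,"rz":0,"hand":0.05},{"dx":0,"dy":0,"dz":0.02,"rx":0,"ry":0,"rz":0,"hand":0.05},{"dx":0,"dy":0,"dz":0.0125,"rx":0,"ry":0,"rz":0,"hand":0.05},{"dx":0,"dy":0,"dz":0,"rx":0,"ry":0,"rz":0,"hand":0.05},{"dx":0,"dy":0,"dz":0,"rx":0,"ry":0,"rz":0,"hand":0.05}]' && python3 -m pendant '[{"dx":0,"dy":0,"dz":0,"rx":0,"ry":0,"rz":0,"hand":0.03},{"dx":0,"dy":0,"dz":0,"rx":0,"ry":0,"rz":0,"hand":0.02},{"dx":0,"dy":0,"dz":0,"rx":0,"ry":0,"rz":0,"hand":0.006},{"dx":0,"dy":0,"dz":0,"rx":0,"ry":0,"rz":0,"hand":0.006},{"dx":0,"dy":0,"dz":0,"rx":0,"ry":0,"rz":0,"hand":0.006},{"dx":0,"dy":0,"dz":0,"rx":0,"ry":0,"rz":0,"hand":0.006}]' 35
```

```text
clock: 16.12
position: [0.5874, -0.0377, 0.1074]
ee_rot: [-0.0, 0.707, 0.707, -0.001]
contact_force: [0.0, 1.2, 1.0]
width: 0.05
gripper_force: 0.0
clock: 16.62
position: [0.5889, -0.0371, 0.109]
ee_rot: [0.001, 0.707, 0.707, 0.001]
contact_force: [-1.3, -0.5, 6.2]
width: 0.0145
gripper_force: 34.5
```

Gripped. Now the first half of the arc.

```bash
python3 -m pendant '[{"dx":-0.0001,"dy":-0.0051,"dz":0,"rx":0,"ry":0,"rz":-2.5,"hand":0.006},{"dx":-0.0001,"dy":-0.0051,"dz":0,"rx":0,"ry":0,"rz":-2.5,"hand":0.006},{"dx":-0.0001,"dy":-0.0051,"dz":0,"rx":0,"ry":0,"rz":-2.5,"hand":0.006},{"dx":-0.0001,"dy":-0.0051,"dz":0,"rx":0,"ry":0,"rz":-2.5,"hand":0.006},{"dx":-0.0001,"dy":-0.0051,"dz":0,"rx":0,"ry":0,"rz":-2.5,"hand":0.006},{"dx":-0.0001,"dy":-0.0051,"dz":0,"rx":0,"ry":0,"rz":-2.5,"hand":0.006},{"dx":-0.0001,"dy":-0.0051,"dz":0,"rx":0,"ry":0,"rz":-2.5,"hand":0.006},{"dx":-0.0001,"dy":-0.0051,"dz":0,"rx":0,"ry":0,"rz":-2.5,"hand":0.006}]' && python3 - <<'E'
from h import *
s=manip.get_state();d=s['position'][:2]-[.5885,-.1545];print('r',np.hypot(*d),'ang',np.degrees(np.arctan2(d[1],d[0]))-90)
E
```

```text
clock: 17.28
position: [0.5519, -0.0435, 0.109]
ee_rot: [0.004, 0.573, 0.819, 0.003]
contact_force: [6.2, 0.9, 1.5]
width: 0.0154
gripper_force: 34.6
r 0.11690027483792881 ang 18.23874255885393
```

```bash
python3 -m pendant '[{"dx":-0.0001,"dy":-0.0051,"dz":0,"rx":0,"ry":0,"rz":-2.5,"hand":0.006},{"dx":-0.0001,"dy":-0.0051,"dz":0,"rx":0,"ry":0,"rz":-2.5,"hand":0.006},{"dx":-0.0001,"dy":-0.0051,"dz":0,"rx":0,"ry":0,"rz":-2.5,"hand":0.006},{"dx":-0.0001,"dy":-0.0051,"dz":0,"rx":0,"ry":0,"rz":-2.5,"hand":0.006},{"dx":-0.0001,"dy":-0.0051,"dz":0,"rx":0,"ry":0,"rz":-2.5,"hand":0.006},{"dx":-0.0001,"dy":-0.0051,"dz":0,"rx":0,"ry":0,"rz":-2.5,"hand":0.006},{"dx":-0.0001,"dy":-0.0051,"dz":0,"rx":0,"ry":0,"rz":-2.5,"hand":0.006},{"dx":-0.0001,"dy":-0.0051,"dz":0,"rx":0,"ry":0,"rz":-2.5,"hand":0.006}]' && python3 -m pendant '[{"dx":-0.0001,"dy":-0.0051,"dz":0,"rx":0,"ry":0,"rz":-2.5,"hand":0.006},{"dx":-0.0001,"dy":-0.0051,"dz":0,"rx":0,"ry":0,"rz":-2.5,"hand":0.006},{"dx":-0.0001,"dy":-0.0051,"dz":0,"rx":0,"ry":0,"rz":-2.5,"hand":0.006},{"dx":-0.0001,"dy":-0.0051,"dz":0,"rx":0,"ry":0,"rz":-2.5,"hand":0.006},{"dx":-0.0001,"dy":-0.0051,"dz":0,"rx":0,"ry":0,"rz":-2.5,"hand":0.006},{"dx":-0.0001,"dy":-0.0051,"dz":0,"rx":0,"ry":0,"rz":-2.5,"hand":0.006},{"dx":-0.0001,"dy":-0.0051,"dz":0,"rx":0,"ry":0,"rz":-2.5,"hand":0.006},{"dx":0,"dy":0,"dz":0,"rx":0,"ry":0,"rz":0,"hand":0.006},{"dx":0,"dy":0,"dz":0,"rx":0,"ry":0,"rz":0,"hand":0.006},{"dx":0,"dy":0,"dz":0,"rx":0,"ry":0,"rz":0,"hand":0.006}]' && python3 - <<'E'
from h import *
s=manip.get_state();d=s['position'][:2]-[.5885,-.1545];print('r',np.hypot(*d),'ang',np.degrees(np.arctan2(d[1],d[0]))-90)
E
```

```text
clock: 17.95
position: [0.5138, -0.0654, 0.109]
ee_rot: [0.002, 0.421, 0.907, -0.001]
contact_force: [-1.2, -3.2, 6.7]
width: 0.0151
gripper_force: 34.8
clock: 18.78
position: [0.491, -0.092, 0.109]
ee_rot: [0.002, 0.28, 0.96, -0.001]
contact_force: [0.0, -2.5, 5.0]
width: 0.0149
gripper_force: 34.8
r 0.11580197252360341 ang 57.31252311557262
```

```bash
python3 -m pendant '[{"dx":0.0005,"dy":-0.0028,"dz":0,"rx":0,"ry":0,"rz":-1.3,"hand":0.006},{"dx":0.0005,"dy":-0.0024,"dz":0,"rx":0,"ry":0,"rz":-1.2,"hand":0.006},{"dx":0,"dy":0,"dz":0,"rx":0,"ry":0,"rz":0,"hand":0.006},{"dx":0,"dy":0,"dz":0,"rx":0,"ry":0,"rz":0,"hand":0.006},{"dx":0,"dy":0,"dz":0,"rx":0,"ry":0,"rz":0,"hand":0.02},{"dx":0,"dy":0,"dz":0,"rx":0,"ry":0,"rz":0,"hand":0.03},{"dx":0,"dy":0,"dz":0,"rx":0,"ry":0,"rz":0,"hand":0.045},{"dx":0,"dy":0,"dz":0,"rx":0,"ry":0,"rz":0,"hand":0.05},{"dx":0,"dy":0,"dz":0,"rx":0,"ry":0,"rz":0,"hand":0.05}]' && python3 -m pendant '[{"dx":0,"dy":0,"dz":-0.01,"rx":0,"ry":0,"rz":0,"hand":0.05},{"dx":0,"dy":0,"dz":-0.02,"rx":0,"ry":0,"rz":0,"hand":0.05},{"dx":0,"dy":0,"dz":-0.03,"rx":0,"ry":0,"rz":0,"hand":0.05},{"dx":0,"dy":0,"dz":-0.03,"rx":0,"ry":0,"rz":0,"hand":0.05},{"dx":0,"dy":0,"dz":-0.03,"rx":0,"ry":0,"rz":0,"hand":0.05},{"dx":0,"dy":0,"dz":-0.03,"rx":0,"ry":0,"rz":0,"hand":0.05},{"dx":0,"dy":0,"dz":-0.03,"rx":0,"ry":0,"rz":0,"hand":0.05},{"dx":0,"dy":0,"dz":-0.01,"rx":0,"ry":0,"rz":0,"hand":0.05},{"dx":0,"dy":0,"dz":0,"rx":0,"ry":0,"rz":0,"hand":0.05},{"dx":0,"dy":0,"dz":0,"rx":0,"ry":0,"rz":0,"hand":0.05}]'
python3 - <<'E'
from h import *
im=grab('wrist');s=manip.get_state();print(s['position'])
ax=np.array([.5885,-.1545,0])
P=lambda r,a,z: ax+[r*np.cos(np.radians(a)),r*np.sin(np.radians(a)),z]
print('pred800 px post,empty,red top',(proj(im,[P(.118,150,.138),P(.078,180,.08),P(.078,240,.164)])*1.5625).round(0).tolist())
cv2.imwrite('pics/w7.png',cv2.resize(cv2.cvtColor(im['frame'],4),(800,600),interpolation=cv2.INTER_CUBIC))
E
```

```text
clock: 19.53
position: [0.4851, -0.094, 0.1071]
ee_rot: [-0.001, 0.259, 0.966, 0.0]
contact_force: [-0.1, -0.7, -0.3]
width: 0.0498
gripper_force: 0.0
clock: 20.37
position: [0.4854, -0.0943, 0.2972]
ee_rot: [-0.0, 0.259, 0.966, -0.0]
contact_force: [-0.3, 1.1, -1.1]
width: 0.0499
gripper_force: 0.0
[ 0.48480876 -0.09404271  0.2961148 ]
pred800 px post,empty,red top [[396.0, 266.0], [345.0, 310.0], [278.0, 450.0]]
```

View pics/w7.png

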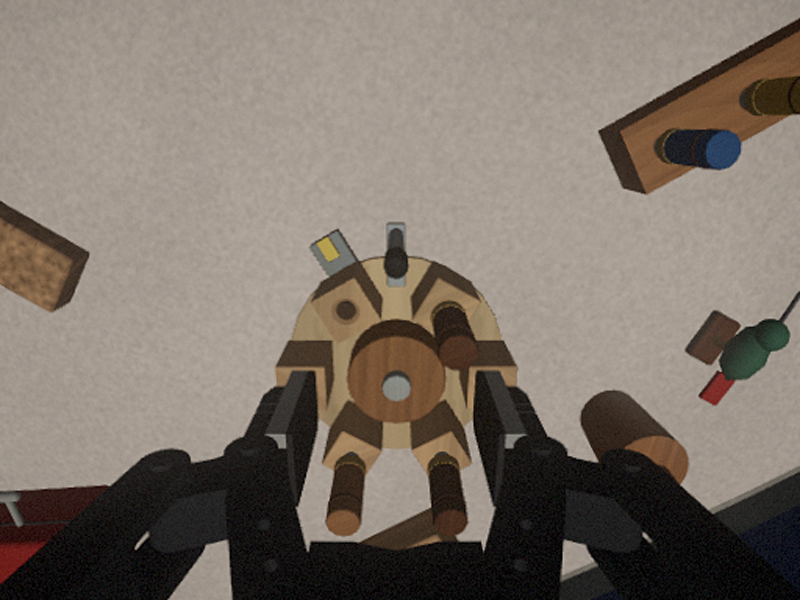

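The wheel rests one click on: the empty pocket is at (346,310) by the pointer and the cap at (396,263), both as predicted. The gripper is clear, so I'll hand in.

```bash
python3 -c "
from rig import manip
print(manip.sign_off())"
```

```text
the job is handed in; nothing more can be done
None
```

I loaded the red punch into the pointer pocket and pressed its seat home (about 15 N at most), then turned the carousel one click counter-clockwise and handed the job in; in the last view a gripper finger hid the punch, so I last saw it in place just before the turn.

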